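Press a heat sink into the corner of a drilling jig with a corner pusher

ROBOT

A 6-joint arm with a two-finger parallel gripper is mounted at the origin on a cart in front of the work surface, level with it; the furniture and walls round the work are solid. World frame = base frame: x ahead of the robot, y to its left, z up, the work surface at z = 0. Lengths are in m, angles in rad, forces in N, time in s.
With the tool pointing down it reaches from about 0.425 to 0.95 m from the base axis. Payload 3.5 kg.
Tool frame: the origin (TCP) lies between the finger pads; the fingertips stand 22 mm ahead of it and the grasp point (between the pads) lies 3 mm ahead of it (ctrl.nose_length is the z of the fingertips in the tool frame, in m); z points along the fingers, y is the line along which they close (so a half turn about z gives the same grasp; the last joint's range is limited). The gripper opens to 85 mm and grips with 20 to 120 N. Pads are 22 mm wide; open, the fingers measure 114 mm over their backs; the gripper's body (76 mm by 85 mm) begins 54 mm behind the grasp point. The pads swing forward as they close: fully open they stand 13 mm farther back than shut.
Start: joints at [-1.448, 0.286, 1.577, -0, 1.279, -0.15], TCP at [0.182, -0.65, 0.217] pointing down, gripper open.
Joint ranges: [-2.77, 2.77], [-0.9, 2.22], [0.21, 2.48], [-1.53, 4.67], [0.24, 2.81], [-2.84, 2.84]. Speed limits (rad/s): [2.79, 2.79, 3.14, 3.14, 3.14, 3.14].

INTERFACE

Orientations are given as a unit quaternion [x, y, z, w].
In Python, from plant import ctrl gives the robot as it stands. The module is installed in compiled form; this text tells all that it offers.
- The arm moves only by the tool send_rows, never from a script. Its argument "rows" is text: rows parted by semicolons, each of 7 numbers parted by spaces: the turn, a rotation vector about the tool's x, y, z in a scale on which 1.0 is pi rad, then the shift along the tool's x, y, z in shares of 750 mm (1.0 is 750 mm), then the opening, from -1 (shut) to 1 (fully open). A call has 1 to 8 rows; each row is the pose to reach, as a shift and turn from the pose commanded when the call began, along the tool's axes at that moment; what a row does not reach only later rows make up. A row lasts 1/8 s, in which the tool goes at most 62.5 mm and 10.7 degrees, less where a joint would pass 70% of its speed; a pose out of reach is approached as far as the arm can. A call with a gripper value outside its range is refused whole. The fingers move at their own pace and stop on an object; "grip_force" is the grip in N (left out, the last holds). Time passes only in rows, so rows that repeat a pose let the fingers close. It gives the time, the measured TCP pose, the force, the opening and the grip force at its end, in the units of the state.
- ctrl.get_state(): the state, without advancing time (a new reading comes with each control period).
- ctrl.read_camera(name): name is "scene" or "top"; returns a dict with "color" (384x512x3 uint8, red, green, blue), "fx", "fy", "cx", "cy" (pixels), "D" ([k1, k2, p1, p2, k3] as OpenCV has them; the pictures are not rectified), "extrinsics" (4x4, takes a point from world to camera coordinates). Camera axes: x right, y down, z forward; pixel columns grow to the right and rows downward; lengths in m; the calibration is good to about 2 mm. A picture is of the moment at which its call begins. There is no depth.
- ctrl.sign_off(): hands the job in; it is judged then, once.
Trained networks look in a picture, given as the dict that the camera call returned (one of the last four; its "shot" number tells which), for a name from the list of things; names that differ only in an ending like _2 or _b are one class to them, and where a whole thing is asked for, a point or a joint stands for the part that bears it (a point fixed in the world has none). Each returns a list of dicts, best first, with "p" (0 to 1); they miss things now and then, are a little off and sometimes report something else, mostly with a low value. They report only what shows in the picture. A call takes as long as a camera call. They do not tell look-alikes from the thing itself.
- ctrl.look_for(picture, target): "position" ([x, y, z] in m, in the coordinates of the camera as it stood for that picture, good to about 4 mm: the middle of the surface that is visible of it).
The state is a dict: "time": time; "qpos": joint angles; "dq": joint speeds; "joint_efforts": joint torques, N m; "eef_pos": TCP position; "tcp_rot": TCP orientation; "contact_force": force on the tool from outside, world axes, zero at the start; "wrist_torque": the same for the moment, N m; "opening": opening from 0.0 (shut) to 1.0 (fully open); "finger_force": force on a finger pad.
Only numpy, scipy, OpenCV 4.12 (cv2) and the standard library are available. Lean on these libraries where they do the work, as an engineer would, in place of code of your own. Each camera call takes 0.05 s, during which the arm holds its last target. There are 200 camera calls.

TASK

Pull the corner pusher up out of its upright holder and use its notched foot, not your fingers, to slide the heat sink across the jig plate into the corner, flush against both stop bars. Finish while still holding the pusher upright, its foot clear of the plate, and pressing the heat sink firmly but without ramming against both bars at once: do not let go or back off. Keep the heat sink flat on the plate and leave the other things on the bench alone.

Things in the scene. Friction and masses are not known exactly. Their poses are not given: they have to be found in the camera images.
- jig: Drilling jig, fixed: aluminium plate 150 x 150 x 10 mm, origin at the centre of its underside. Two steel stop bars stand on it along its +x and +y edges; their inner faces, x = +50 and y = +50 mm, each 75 mm long (from -30 to +45 mm), form the corner, open by a 5 mm relief gap in the very corner. The corner's +x +y diagonal points away from the robot within about 35 degrees.
- stop_x: Steel stop bar at the jig's +x edge, 20 x 75 mm, 30 mm high above the plate, origin at the centre of its underside (jig frame 60, 7.5, 10 mm); its working face is its -x face. Ground smooth (friction 0.15), fixed.
- stop_y: Steel stop bar at the jig's +y edge, 75 x 20 mm, 30 mm high above the plate, origin at the centre of its underside (jig frame 7.5, 60, 10 mm); its working face is its -y face. Ground smooth (friction 0.15), fixed.
- heat_sink: Dark finned heat sink, 40 x 40 x 26 mm high, 60 g, origin at the centre of its underside, axes along its sides. Loose on the jig plate, 20 to 60 mm short of the stops, its x axis within 15 degrees of the jig's x. Seated, its centre is at x = y = 30 mm of the jig frame, sides parallel to the bars, and its free corner (its -x -y corner, away from the stops) is at x = y = 10 mm.
- holder: Grey upright holder, an open square well screwed to the bench: outside 56 x 64 mm (x, y) and 46 mm high, on a flange 86 x 76 x 6 mm, walls 6 mm, well 44 x 52 mm inside, inner floor 6 mm above the bench. Origin at the centre of its underside. Fixed.
- pusher: Corner pusher, 120 mm long, 90 g, upright and loose in the holder, whose rim is 40 mm above its underside. Origin on its axis at its underside, z up. Smooth black foot 18 mm high (x -10 to +26, y -23 to +23 mm) with an upright 100-degree V notch opening to its +x; 12 mm steel shaft; square wooden handle 20 x 20 mm 50 to 120 mm up, faces square to x and y.
- pusher_grip (a point): Point on the pusher's axis in mid handle, 88 mm above its underside. Either pair of handle faces can be gripped (about 100 N); fingers on the front and back faces (closing along the pusher's x) best keep it from tilting under a push of 10 to 15 N at the foot.
- pusher_notch (a point): Innermost line of the pusher's V notch, at x = +10 mm from its axis, 9 mm above its underside; the legs of the V run 24 mm on from here at 50 degrees to either side of +x.
- pen: White pen, 145 mm long, lying; bystander, loose. Origin under its middle.
- terminal_strip: Green screw terminal strip, 82 x 19 x 19 mm; bystander, loose. Origin under its middle.
- tape: Roll of masking tape lying flat, 94 mm across, 25 mm high; bystander, loose.
- capacitor: Dark round can capacitor standing, 30 mm across, 43 mm high; bystander, loose.
- transformer: Small transformer, 38 x 50 x 36 mm; bystander, loose.
- side_cutters: Side cutters lying flat, 133 mm long; bystander, loose.
- multimeter: Hand multimeter lying flat, 148 x 72 x 44 mm; bystander, loose.
- module_0: Small circuit module, 42 x 58 x 13 mm, lying flat; bystander, loose.
There are look-alikes about, which are no part of the job. There is more than one size of the pusher; the job needs the largest.

How it is judged:
On the way:
1. the pusher is held in the fingers with its foot out of the holder (z of pusher in the frame of holder above 0.048 m and contact force between the fingers and pusher above 3 N), for 0.2 s.
At the end, for the whole second after the job is handed in: Heat sink flat on the plate, within 2.5 mm of its seat in the corner and 3 degrees of square, at rest, pressing each stop bar with over 1 N; the pusher, gripped (over 5 N), upright within 20 degrees, touching neither jig nor holder, presses it with over 2 N (contact force between heat_sink and stop_x above 1 N and contact force between heat_sink and stop_y above 1 N and contact force between pusher and heat_sink above 2 N and contact force between the fingers and pusher above 5 N and contact force between pusher and jig below 0.1 N and contact force between pusher and holder below 0.1 N and angle between pusher's own z axis and vertical below 0.35 rad and angle between heat_sink's own z axis and vertical below 0.05 rad and linear speed of heat_sink below 0.006 m/s and angle between the x axis of heat_sink and the x axis of jig, either way round below 0.052 rad and z of heat_sink in the frame of jig between 0.008 and 0.012 m and x of heat_sink in the frame of jig between 0.0275 and 0.0325 m and y of heat_sink in the frame of jig between 0.0275 and 0.0325 m); the arm keeps its last pose, push and grip.
It fails at once if the fingers or arm touch the heat sink (contact force between any of the fingers, the arm and heat_sink above 0.5 N).
It fails at once if the heat sink is rammed against a stop bar with more than 40 N (contact force between heat_sink and stop_x above 40 N or contact force between heat_sink and stop_y above 40 N).
It fails at once if the heat sink is lifted or tipped off the plate (z of heat_sink in the frame of jig above 0.02 m or angle between heat_sink's own z axis and vertical above 0.3 rad).
It fails at once if a bystander is shifted by more than 30 mm (distance of any of pen, terminal_strip, tape, capacitor, transformer, side_cutters, multimeter, module_0 from where it was at the start of the episode above 0.03 m).
It also fails if it takes over 48 s, if anything falls off the work surface, if the arm or the gripper's body presses on something with over 40 N, if the wrist force passes 120 N, or if a joint passes its speed limit or range.

## Working session

There is one attempt and no reset: what is moved stays moved. The work goes in short steps, Python scripts to look and compute and a tool call to move; the robot and the scene stay as the last step left them, time stands still between calls to the robot, and variables do not carry over. Pictures are saved under pics/ and viewed, at most 10 in all, crops included, and the job is handed in when it is done.

Besides the shell and the picture viewer there is one more tool, called after "Call:" as name(argument=value, ...) on one line, values as JSON. send_rows: Moves the arm, as the interface text tells. Its arguments: {"type":"object","properties":{"rows":{"type":"string"},"grip_force":{"type":"number"}},"required":["rows"]}

```bash
mkdir -p pics
cat > h.py <<'E'
import numpy as np, cv2, pickle
from plant import ctrl
from scipy.spatial.transform import Rotation as R
def cam(n): return ctrl.read_camera(n)
def KD(c): return np.array([[c['fx'],0,c['cx']],[0,c['fy'],c['cy']],[0,0,1.]]),np.array(c['D'],float)
def proj(c,P):
    K,D=KD(c);E=np.array(c['extrinsics']);r,_=cv2.Rodrigues(E[:3,:3])
    return cv2.projectPoints(np.atleast_2d(np.array(P,float)),r,E[:3,3],K,D)[0].reshape(-1,2)
def ray(c,uv):
    K,D=KD(c);E=np.array(c['extrinsics']);p=cv2.undistortPoints(np.array(uv,float).reshape(-1,1,2),K,D).reshape(-1,2)
    d=np.c_[p,np.ones(len(p))]@E[:3,:3];o=-E[:3,:3].T@E[:3,3];return o,d
def atz(c,uv,z):
    o,d=ray(c,uv);return o+d*((z-o[2])/d[:,2])[:,None]
def w(c,p):
    E=np.array(c['extrinsics']);return E[:3,:3].T@(np.array(p)-E[:3,3])
def save(c,n,crop=None,s=1):
    im=c['color'][...,::-1]
    if crop: x0,y0,x1,y1=crop;im=im[y0:y1,x0:x1]
    cv2.imwrite('pics/'+n,cv2.resize(im,None,fx=s,fy=s,interpolation=cv2.INTER_CUBIC))
E
cat > a.py <<'E'
from h import *
np.set_printoptions(precision=4,suppress=True)
s=ctrl.get_state();print(s['eef_pos'],s['tcp_rot'],s['time'],ctrl.nose_length)
for n in('scene','top'):
    c=cam(n);save(c,n+'0.png',s=1.5);pickle.dump(c,open(n+'0.pkl','wb'));E=np.array(c['extrinsics']);print(n,-E[:3,:3].T@E[:3,3],E[2,:3])
    for t in('jig','stop_x','stop_y','heat_sink','holder','pusher','pusher_grip','pusher_notch','capacitor','multimeter','tape'):
        for r in ctrl.look_for(c,t)[:4]:
            q=w(c,r['position']);print(t,round(r['p'],2),q,proj(c,q)[0].round())
E
python3 a.py
```

```text
[ 0.1818 -0.6493  0.2157] [ 0.9907  0.136   0.     -0.0012] 0.0 0.022
scene [0.1138 0.9624 0.7839] [ 0.3661 -0.7435 -0.5597]
jig 0.77 [0.5124 0.174  0.0118] [247. 246.]
stop_x 0.77 [0.5422 0.1225 0.0341] [246. 227.]
stop_x 0.6 [0.549  0.2031 0.0414] [231. 241.]
stop_y 0.77 [0.5422 0.1225 0.0341] [246. 227.]
stop_y 0.6 [0.549  0.2031 0.0414] [231. 241.]
heat_sink 0.62 [0.4689 0.1738 0.0251] [261. 247.]
heat_sink 0.31 [0.6174 0.0055 0.0177] [241. 205.]
heat_sink 0.22 [ 0.4934 -0.155   0.0858] [295. 173.]
holder 0.73 [ 0.4934 -0.1367  0.0269] [293. 190.]
holder 0.49 [ 0.5951 -0.396   0.0184] [292. 154.]
pusher 0.59 [ 0.4771 -0.2553  0.0541] [309. 169.]
pusher 0.49 [ 0.4881 -0.1512  0.0911] [297. 172.]
pusher_grip 0.44 [ 0.4923 -0.1516  0.0888] [295. 173.]
pusher_notch 0.65 [ 0.4721 -0.257   0.049 ] [311. 170.]
pusher_notch 0.64 [ 0.4957 -0.1518  0.0898] [295. 172.]
pusher_notch 0.62 [ 0.3943 -0.129   0.0467] [320. 194.]
capacitor 0.55 [ 0.7473 -0.1298  0.0317] [226. 173.]
multimeter 0.93 [0.4845 0.5127 0.0318] [190. 334.]
multimeter 0.26 [ 0.4929 -0.1522  0.09  ] [295. 172.]
tape 0.81 [
[... 273 characters left out ...]
stop_x 0.56 [0.5533 0.1953 0.0389] [210. 209.]
stop_x 0.54 [0.5389 0.1152 0.0459] [230. 211.]
stop_y 0.56 [0.5533 0.1953 0.0389] [210. 209.]
stop_y 0.54 [0.5389 0.1152 0.0459] [230. 211.]
holder 0.87 [ 0.4919 -0.1519  0.0069] [295. 219.]
pusher 0.53 [ 0.4903 -0.1495  0.1019] [297. 216.]
pusher_grip 0.38 [ 0.466  -0.258   0.0553] [324. 222.]
pusher_notch 0.55 [ 0.4891 -0.1485  0.0999] [297. 216.]
pusher_notch 0.51 [ 0.4696 -0.2614  0.0502] [324. 221.]
capacitor 0.56 [ 0.7469 -0.1335  0.0435] [286. 158.]
capacitor 0.24 [0.4836 0.4921 0.0344] [138. 231.]
multimeter 0.61 [0.4847 0.4939 0.0382] [137. 231.]
tape 0.75 [ 0.5923 -0.4024  0.022 ] [353. 190.]
tape 0.2 [0.5018 0.0048 0.0038] [257. 219.]
```

```bash
python3 -c "
from h import *
c=pickle.load(open('scene0.pkl','rb'));t=pickle.load(open('top0.pkl','rb'))
save(c,'s1.png',(170,130,370,290),4);save(t,'t1.png',(180,150,360,270),4.4)"
```

```text
(no output)
```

View pics/s1.png

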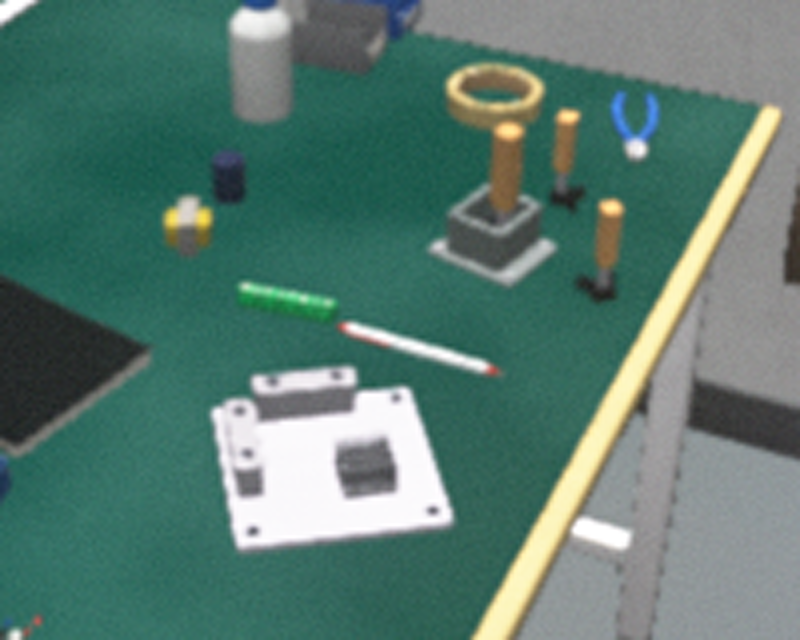

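View pics/t1.png

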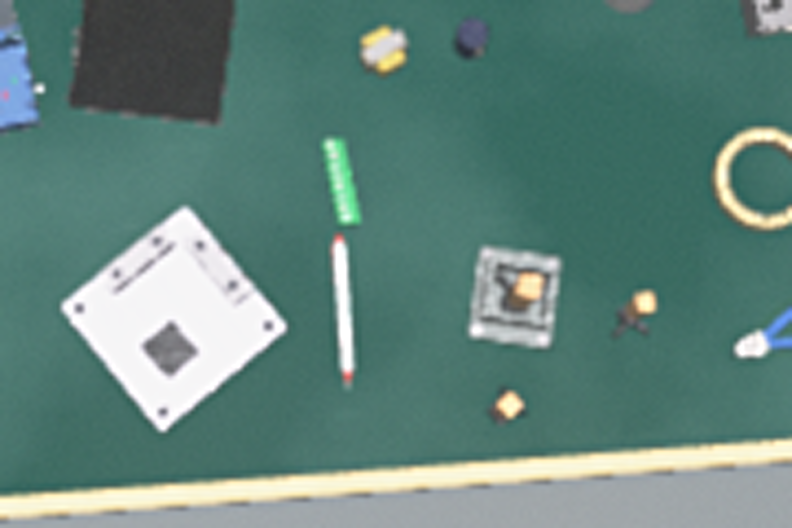

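The crops show the pusher candidates at scene pixels (297,172) standing in the holder, (309,175) and (320,194) standing free and shorter. I choose the one in the holder, with the tallest handle. The jig's corner points away from the robot at top pixel (222,197), with the heat sink at (219,229). Next come silhouette fits for the poses.

```bash
cat > fit.py <<'E'
from h import *
from scipy.optimize import minimize
def box(x0,x1,y0,y1,z0,z1): return np.array([[x,y,z] for x in(x0,x1) for y in(y0,y1) for z in(z0,z1)])
def place(B,x,y,z,yaw):
    return R.from_euler('z',yaw).apply(B)+[x,y,z]
def render(c,boxes,S=4):
    m=np.zeros((384*S,512*S),np.uint8)
    for b in boxes:
        h=cv2.convexHull(((proj(c,b)+.5)*S*16-8).round().astype(np.int32))
        cv2.fillConvexPoly(m,h,255,shift=4)
    return cv2.resize(m,(512,384),interpolation=cv2.INTER_AREA)/255.
def fit(cms,boxes,p0,step):
    # cms: list (cam, mask, roi)
    def f(p):
        e=0
        for c,m,(x0,y0,x1,y1) in cms:
            r=render(c,[place(b,*p) for b in boxes]);e+=((r-m)[y0:y1,x0:x1]**2).sum()
        return e
    p0=np.array(p0,float);best=None
    for k in range(3):
        sx=np.vstack([p0]+[p0+np.eye(len(p0))[i]*step[i]/(1+k) for i in range(len(p0))])
        r=minimize(f,p0,method='Nelder-Mead',options=dict(initial_simplex=sx,maxiter=150,xatol=1e-4,fatol=1e-2));p0=r.x
    return r.x,r.fun
JIG=[box(-.075,.075,-.075,.075,0,.01),box(.05,.07,-.03,.045,.01,.04),box(-.03,.045,.05,.07,.01,.04)]
def roi(c,ctr,r):
    u,v=proj(c,ctr)[0];return int(u-r),int(v-r),int(u+r),int(v+r)
def hsv(c): return cv2.cvtColor(c['color'],cv2.COLOR_RGB2HSV).astype(float)
def fill(m,ctr):
    cs,_=cv2.findContours(m.astype(np.uint8),cv2.RETR_EXTERNAL,cv2.CHAIN_APPROX_NONE)
    k=max(cs,key=lambda q:cv2.pointPolygonTest(q,(float(ctr[0]),float(ctr[1])),True)) ;o=np.zeros(m.shape,np.uint8);cv2.drawContours(o,[k],-1,1,-1);return o.astype(float)
E
cat > b.py <<'E'
from fit import *
np.set_printoptions(precision=4,suppress=True)
c=pickle.load(open('scene0.pkl','rb'));t=pickle.load(open('top0.pkl','rb'))
def jm(k):
    H=hsv(k);m=(H[...,1]<70)&(H[...,2]>70);return fill(m,proj(k,[.51,.165,.01])[0])
J=[(k,jm(k),roi(k,[.51,.165,.01],60)) for k in(c,t)]
for sub in(J,J[:1],J[1:]): 
    p,e=fit(sub,JIG,[.51,.165,0,-.8],[.01,.01,.003,.1]) if len(sub)==2 else fit(sub,JIG,list(pj),[.004,.004,.002,.05])
    if len(sub)==2:pj=p
    print('jig',p,np.degrees(p[3]),e)
def hm(k):
    H=hsv(k);g=H[...,2];m=np.clip((190-g)/120,0,1);return m
def sm(k,z=.01):
    H=hsv(k);return (H[...,2]<150).astype(float)
s0=atz(t,[[219,229]],.03)[0]
S=[(k,sm(k),roi(k,[s0[0],s0[1],.02],13)) for k in(c,t)]
for sub in(S,S[:1],S[1:]):
    p,e=fit(sub,[box(-.02,.02,-.02,.02,0,.026)],[s0[0],s0[1],.01,pj[3]],[.006,.006,.002,.1]);print('sink',p,np.degrees(p[3]),e)
    d=R.from_euler('z',-pj[3]).apply(p[:3]-pj[:3]);print('  in jig',d,np.degrees(p[3]-pj[3]))
def wm(k):
    H=hsv(k);return ((H[...,0]<25)&(H[...,1]>60)&(H[...,2]>90)).astype(float)
W=[(k,wm(k),roi(k,[.49,-.15,.09],20)) for k in(c,t)]
for a0 in(0,.4,-.4):
    p,e=fit(W,[box(-.01,.01,-.01,.01,.05,.12)],[.49,-.15,.006,a0],[.006,.006,.002,.1]);print('handle',p,np.degrees(p[3]),e,wm(c).sum())
def gm(k):
    H=hsv(k);return fill((H[...,1]<90),proj(k,[.492,-.152,.02])[0])
HO=[box(-.043,.043,-.038,.038,0,.006),box(-.028,.028,-.032,.032,.006,.046)]
G=[(t,gm(t),roi(t,[.49,-.15,.03],18))]
for a0 in(-.1,1.47):
    p,e=fit(G,HO,[.492,-.15,0,a0],[.006,.006,.0001,.1]);print('holder',p,np.degrees(p[3]),e)
E
python3 b.py
```

```text
jig [ 0.5021  0.164   0.005  -0.9414] -53.93626227964051 141.31217224144558
jig [ 0.5016  0.1652  0.0061 -0.9404] -53.881440231602 49.43329488658208
jig [ 0.502   0.164   0.0053 -0.9428] -54.01638552787179 87.97779315647827
sink [ 0.4709  0.1678  0.0099 -1.1128] -63.760758307046245 145.19698577470206
  in jig [-0.0215 -0.023   0.0049] -9.824496027405736
sink [ 0.4712  0.1666  0.0123 -1.1395] -65.28817964273583 73.68315263360248
  in jig [-0.0203 -0.0235  0.0073] -11.35191736309532
sink [ 0.4687  0.1685  0.0107 -0.937 ] -53.68666806871343 71.76681276432143
  in jig [-0.0233 -0.0243  0.0058] 0.24959421092707876
handle [ 0.4933 -0.1584  0.0081  0.2182] 12.502846878359406 210.59215686274507 9685.0
handle [ 0.4934 -0.1578  0.0082  0.4648] 26.63269128615557 208.84904267589388 9685.0
handle [ 0.4929 -0.1568  0.0167  0.2331] 13.355402446287123 209.17734717416377 9685.0
holder [ 0.4993 -0.1577  0.0002 -0.2223] -12.735624901871454 52.479154171472516
holder [ 0.5023 -0.1582  0.0003  1.323 ] 75.80436290462951 69.69996155324876
```

```bash
cat >> b.py <<'E'
def vis(k,m,r,mod):
    x0,y0,x1,y1=r;im=cv2.resize(k['color'][y0:y1,x0:x1,::-1],(260,260),interpolation=cv2.INTER_CUBIC)
    a=cv2.resize(m[y0:y1,x0:x1]*255,(260,260),interpolation=cv2.INTER_NEAREST).astype(np.uint8)
    s=260/(x1-x0)
    for b in mod:
        h=cv2.convexHull((((proj(k,b)-[x0,y0]+.5)*s)).astype(np.int32));cv2.polylines(im,[h],True,(0,0,255),1)
    return np.hstack([im,cv2.merge([a]*3)])
j=[place(b,*pj) for b in JIG]; hp=[place(box(-.01,.01,-.01,.01,.05,.12),.493,-.158,.008,.22)]
A=np.vstack([np.hstack([vis(*q,j) for q in J]),np.hstack([vis(*q,hp) for q in W])])
cv2.imwrite('pics/d.png',cv2.resize(A,(800,400)))
E
python3 b.py >/dev/null
```

```text
(no output)
```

View pics/d.png

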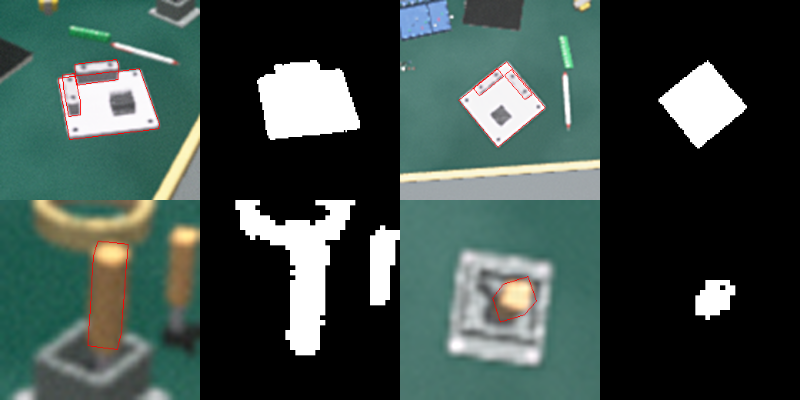

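```bash
cat > b2.py <<'E'
from fit import *
np.set_printoptions(precision=4,suppress=True)
c=pickle.load(open('scene0.pkl','rb'));t=pickle.load(open('top0.pkl','rb'))
exec(open('b.py').read().split("def jm")[1].join(["def jm",""]).split("J=[")[0])
def fitz(cms,boxes,z,p0):
    import fit as F; B=[b+[0,0,z] for b in boxes]
    def f(p): return sum((((render(k,[place(b,p[0],p[1],0,p[2]) for b in B])-m)[y0:y1,x0:x1])**2).sum() for k,m,(x0,y0,x1,y1) in cms)
    p=np.array(p0,float)
    for k in range(3):
        p=minimize(f,p,method='Nelder-Mead',options=dict(initial_simplex=np.vstack([p,p+[.006,0,0],p+[0,.006,0],p+[0,0,.12]]),xatol=1e-4,fatol=1e-2,maxiter=120)).x
    return p,np.degrees(p[2]),f(p)
J=[(k,jm(k),roi(k,[.51,.165,.01],60)) for k in(c,t)]
for s in(J,J[:1],J[1:]):print('jig',*fitz(s,JIG,0,[.502,.164,-.94]))
def soft(k,r,lo,hi):
    g=k['color'].mean(2);return np.clip((hi-g)/(hi-lo),0,1)
for k in(c,t):
    x0,y0,x1,y1=roi(k,[.471,.168,.02],12);g=k['color'].mean(2)[y0:y1,x0:x1];print('gray',np.percentile(g,[1,5,10,20,40,60,90]))
S=[(k,soft(k,0,90,190),roi(k,[.471,.168,.02],14)) for k in(c,t)]
for s in(S,S[:1],S[1:]):
  for a in(-.94,-1.1,-.75):print('sink',*fitz(s,[box(-.02,.02,-.02,.02,0,.026)],.01,[.471,.168,a]))
H=hsv(c);wm=lambda H,v:((H[...,0]<25)&(H[...,1]>60)&(H[...,2]>v)).astype(float)
x0,y0,_,_=roi(c,[.49,-.15,.09],20)
W=[(c,wm(H,60),(x0+14,y0+9,x0+30,y0+40)),(t,wm(hsv(t),70),roi(t,[.49,-.15,.09],16))]
for s in(W,W[:1],W[1:]):
    for a in(-.15,.2):print('handle',*fitz(s,[box(-.01,.01,-.01,.01,.05,.12)],.006,[.49,-.155,a]))
def gm(k): return fill((hsv(k)[...,1]<90),proj(k,[.492,-.152,.02])[0])
HO=[box(-.043,.043,-.038,.038,0,.006),box(-.028,.028,-.032,.032,.006,.046)]
print('holder',*fitz([(t,gm(t),roi(t,[.49,-.15,.03],18))],HO,0,[.495,-.155,-.12]))
g=t['color'][...,1].astype(float);b=t['color'];m=np.clip((b[...,0].astype(float)-50)/70,0,1)
print('holder2',*fitz([(t,m,roi(t,[.497,-.155,.03],17))],HO,0,[.495,-.155,-.12]))
g=c['color'][...,0].astype(float);m=np.clip((g-50)/50,0,1)
E
python3 b2.py
```

```text
jig [ 0.5042  0.1597 -0.9461] -54.20578263817157 176.98945021145713
jig [ 0.5041  0.1586 -0.9456] -54.177292942867346 66.94686658977315
jig [ 0.5045  0.1628 -0.9548] -54.707422128853956 97.94628219915417
gray [ 80.5833  91.5    105.1667 116.3333 227.6667 250.     251.    ]
gray [ 90.5833 117.25   126.5    205.6667 245.6667 245.6667 249.    ]
sink [ 0.4717  0.1665 -1.1183] -64.07319392551194 167.25720169165706
sink [ 0.4708  0.1664 -1.1179] -64.05252223398601 168.5630056132257
sink [ 0.4718  0.1664 -1.1171] -64.0057774744371 167.04223514033066
sink [ 0.4723  0.1638 -1.1252] -64.46763515257616 68.82922875816993
sink [ 0.4699  0.1704 -1.1211] -64.23697178262083 69.40289119569397
sink [ 0.4704  0.1681 -1.1385] -65.22895122218586 69.75561399461746
sink [ 0.472   0.1686 -0.8556] -49.01971854316901 96.50023744713573
sink [ 0.4707  0.1678 -0.9565] -54.80287519012728 96.78514017685505
sink [ 0.4728  0.1683 -0.9007] -51.60424668459295 96.98451272587468
handle [ 0.4933 -0.1578  0.1927] 11.042140202135634 19.553248750480584
handle [ 0.4935 -0.1581  0.4579] 26.235126555055132 19.05036524413687
handle [ 0.4926 -0.1565  0.222 ] 12.721207679658566 10.017839292579778
handle [ 0.4927 -0.1568  0.2197] 12.588954430652512 10.01685505574779
handle [ 0.4943 -0.1583 -0.1524] -8.731782064417253 7.485228758169935
handle [ 0.4946 -0.1586  0.7245] 41.50891675991286 6.57039600153787
holder [ 0.4991 -0.1584 -0.231 ] -13.23782877761513 52.54211457131872
holder2 [ 0.5009 -0.1581 -0.2172] -12.446749683717767 92.26564092303587
```

```bash
cat >> h.py <<'E'
def go(pos,yaw,cur=None):
    """turn (deg rotvec) and shift (mm) in tool axes to reach pos with tool down, tool y at world yaw deg"""
    s=ctrl.get_state();C=R.from_quat(s['tcp_rot']);y=np.array([np.cos(np.radians(yaw)),np.sin(np.radians(yaw)),0]);z=np.array([0,0,-1.])
    T=R.from_matrix(np.c_[np.cross(y,z),y,z])
    return np.degrees((C.inv()*T).as_rotvec()).round(1),(C.inv().apply(np.array(pos)-s['eef_pos'])*1000).round(1)
E
python3 -c "
from h import *
print(go([.493,-.158,.215],-11),go([.493,-.158,.097],-11))"
```

```text
(array([  0. ,   0. , -63.4]), array([ 432.2, -390. ,    2.1])) (array([  0. ,   0. , -63.4]), array([ 432.2, -390. ,  120.1]))
```

The rows are not in the units I measure in: shifts go in shares of 750 mm and turns go in shares of pi rad. I convert before sending: 360 mm is 0.48, -325 mm is -0.4333, -56 degrees is -0.3111.

Call:
send_rows(rows="0 0 -0.0389 0.0587 -0.0533 0 1;0 0 -0.0778 0.12 -0.1093 0 1;0 0 -0.1167 0.18 -0.1627 0 1;0 0 -0.1556 0.24 -0.2173 0 1;0 0 -0.1944 0.3 -0.2707 0 1;0 0 -0.2333 0.36 -0.3253 0 1;0 0 -0.2722 0.42 -0.3787 0 1;0 0 -0.3111 0.48 -0.4333 0 1", grip_force=100)

```text
time: 2.2
eef_pos: [0.4419, -0.2384, 0.2176]
tcp_rot: [0.81, 0.587, 0.0, 0.001]
contact_force: [1.0, -0.2, -0.8]
opening: 0.998
finger_force: 0.0
```

```bash
python3 -c "
from h import *
print(go([.493,-.158,.155],-11),go([.493,-.158,.097],-11),ctrl.get_state()['qpos'],ctrl.get_state()['contact_force'])"
```

```text
(array([ 0.1,  0. , -7.2]), array([92.3, 23.5, 62.6])) (array([ 0.1,  0. , -7.2]), array([ 92.4,  23.4, 120.6])) [-6.97084948e-01 -1.02582732e-01  1.99387547e+00  6.06882417e-05
  1.24903011e+00 -3.80235154e-01] [ 0.96450482 -0.19651335 -0.81079639]
```

In the tool's units: 92 mm is 0.1227, 60 mm is 0.08, -7 degrees is -0.0389.

Call:
send_rows(rows="0 0 -0.0222 0.0613 0.016 0.02 1;0 0 -0.0389 0.1227 0.0307 0.04 1;0 0 -0.0389 0.1227 0.0307 0.08 1;0 0 -0.0389 0.1227 0.0307 0.08 1")

```text
time: 2.7
eef_pos: [0.4903, -0.1585, 0.1547]
tcp_rot: [0.773, 0.634, -0.001, -0.003]
contact_force: [0.0, -0.4, 0.1]
opening: 0.998
finger_force: 0.0
```

```bash
python3 -c "
from h import *
c=cam('scene');t=cam('top')
def cr(k,a):
    x0,y0,x1,y1=a;return cv2.resize(k['color'][y0:y1,x0:x1,::-1],(400,400),interpolation=cv2.INTER_CUBIC)
cv2.imwrite('pics/g1.png',np.hstack([cr(c,(265,130,335,200)),cr(t,(265,185,325,245))]))
print(go([.493,-.158,.097],-11))"
```

```text
(array([ 0. ,  0. , -0.4]), array([ 2.5,  0.5, 60.7]))
```

View pics/g1.png

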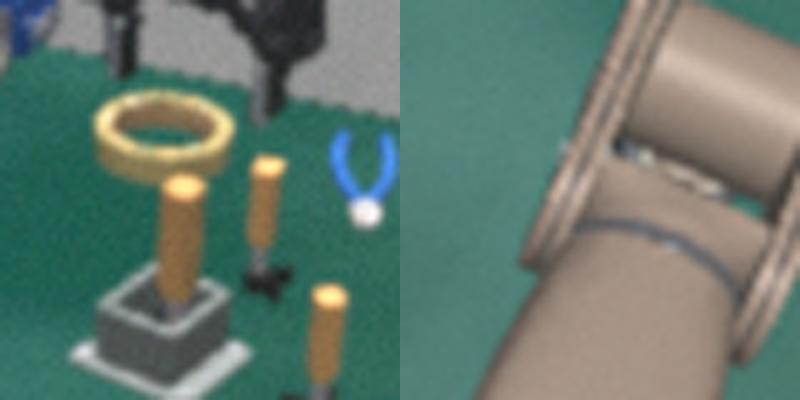

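The crop shows the fingers at (287,142) and (312,150) straddling above the holder's pusher, whose handle top is at (297,162). I'll descend and grip.

In the tool's units: 61 mm is 0.0813, 2.5 mm is 0.0033.

Call:
send_rows(rows="0 0 0 0.0033 0.0007 0.0267 1;0 0 0 0.0033 0.0007 0.0533 1;0 0 0 0.0033 0.0007 0.0813 1;0 0 0 0.0033 0.0007 0.0813 1;0 0 0 0.0033 0.0007 0.0813 -1;0 0 0 0.0033 0.0007 0.0813 -1;0 0 0 0.0033 0.0007 0.0813 -1;0 0 0 0.0033 0.0007 0.0813 -1", grip_force=100)

```text
time: 3.8
eef_pos: [0.4933, -0.1579, 0.0971]
tcp_rot: [0.774, 0.634, 0.0, 0.001]
contact_force: [-0.5, 0.5, 1.0]
opening: 0.201
finger_force: 98.3
```

Call:
send_rows(rows="0 0 0 0 0 0 -1;0 0 0 0 0 0 -1")

```text
time: 4.05
eef_pos: [0.4934, -0.1579, 0.097]
tcp_rot: [0.774, 0.634, 0.0, 0.001]
contact_force: [-1.3, -0.1, 5.1]
opening: 0.201
finger_force: 98.9
```

In the tool's units: -100 mm is -0.1333, -85 mm is -0.1133.

Call:
send_rows(rows="0 0 0 0 0 -0.0133 -1;0 0 0 0 0 -0.0333 -1;0 0 0 0 0 -0.06 -1;0 0 0 0 0 -0.0867 -1;0 0 0 0 0 -0.1133 -1;0 0 0 0 0 -0.1333 -1;0 0 0 0 0 -0.1333 -1;0 0 0 0 0 -0.1333 -1")

```text
time: 5.05
eef_pos: [0.4923, -0.1574, 0.1953]
tcp_rot: [0.774, 0.634, -0.0, -0.001]
contact_force: [-0.8, 0.0, -0.8]
opening: 0.207
finger_force: 98.2
```

```bash
python3 -c "
from h import *
c=cam('scene');t=cam('top');pickle.dump((c,t),open('lift.pkl','wb'))
def cr(k,a):
    x0,y0,x1,y1=a;return cv2.resize(k['color'][y0:y1,x0:x1,::-1],(400,400),interpolation=cv2.INTER_CUBIC)
cv2.imwrite('pics/g2.png',np.hstack([cr(c,(270,100,350,180)),cr(t,(265,185,325,245))]))
s=ctrl.get_state();p=s['eef_pos'];print(p,proj(c,[p,p+[0,0,-.091]]),s['contact_force'],s['wrist_torque'])
for n in('pusher','pusher_notch','pusher_grip'):
    for r in ctrl.look_for(c,n)[:3]:q=w(c,r['position']);print(n,r['p'],q,proj(c,q)[0])
"
```

```text
[ 0.49220723 -0.15730074  0.1949532 ] [[298.09349231 143.41631542]
 [296.37967711 167.95129855]] [ 0.14490784 -0.42322773 -0.23674777] [ 0.02039433  0.01414909 -0.05333225]
pusher 0.66 [ 0.48965196 -0.15209728  0.16317004] [297.65837632 153.03403198]
pusher 0.63 [ 0.47744315 -0.25744248  0.05319976] [309.29542925 168.5112063 ]
pusher 0.3 [0.54437721 0.12259144 0.0336439 ] [244.87596224 227.335281  ]
pusher_notch 0.57 [ 0.47364801 -0.25649632  0.0491032 ] [310.12482089 169.85638518]
pusher_notch 0.5 [ 0.49633595 -0.15254346  0.16116622] [295.73779106 153.0959261 ]
pusher_notch 0.42 [ 0.39294505 -0.12918405  0.04660745] [320.68109553 193.68434162]
pusher_grip 0.58 [ 0.49696137 -0.15040619  0.15998684] [295.30232407 153.65618466]
pusher_grip 0.58 [ 0.47563637 -0.26121628  0.04613194] [309.96482375 169.84979599]
```

View pics/g2.png

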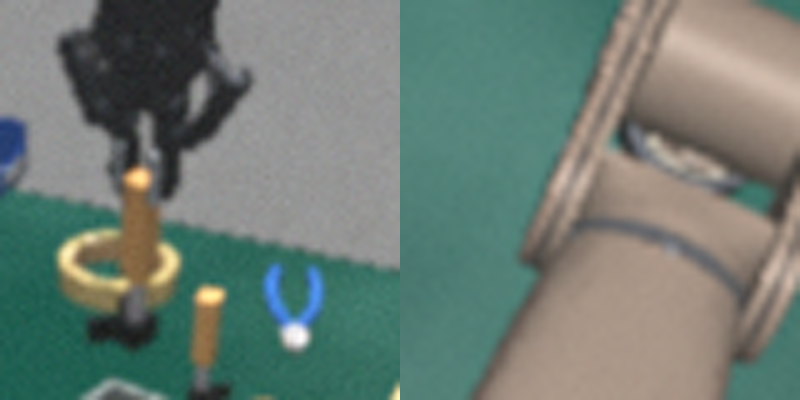

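```bash
python3 -c "
from h import *
print(go([.414,.179,.195],-9),go([.414,.179,.105],-9))"
```

```text
(array([-0.1, -0. , -2.4]), array([ 314.4, -143.3,    0.7])) (array([-0.1, -0. , -2.4]), array([ 314.3, -143.1,   90.7]))
```

In the tool's units: 314 mm is 0.4187, -143 mm is -0.1907, -2.4 degrees is -0.0133.

Call:
send_rows(rows="0 0 -0.0017 0.0467 -0.0213 0 -1;0 0 -0.0033 0.1067 -0.048 0 -1;0 0 -0.0056 0.1667 -0.076 0 -1;0 0 -0.0078 0.2267 -0.104 0 -1;0 0 -0.01 0.2867 -0.1307 0 -1;0 0 -0.0117 0.3467 -0.1587 0 -1;0 0 -0.0133 0.3973 -0.1813 0 -1;0 0 -0.0133 0.4187 -0.1907 0 -1")

```text
time: 6.3
eef_pos: [0.4136, 0.1803, 0.1959]
tcp_rot: [0.759, 0.651, -0.0, -0.0]
contact_force: [0.3, -0.4, -0.4]
opening: 0.206
finger_force: 98.2
```

In the tool's units: 60 mm is 0.08, 40 mm is 0.0533.

Call:
send_rows(rows="0 0 0 0 0 0.0267 -1;0 0 0 0 0 0.0533 -1;0 0 0 0 0 0.08 -1;0 0 0 0 0 0.08 -1")

```text
time: 6.8
eef_pos: [0.4129, 0.1781, 0.1342]
tcp_rot: [0.76, 0.65, -0.002, -0.001]
contact_force: [0.9, -0.5, -0.1]
opening: 0.204
finger_force: 98.2
```

```bash
cat > look.py <<'E'
from fit import *
import sys
c=cam('scene');t=cam('top')
s=ctrl.get_state();p=s['eef_pos'];Rt=R.from_quat(s['tcp_rot']);y=Rt.apply([0,1,0]);ax=np.array([p[0],p[1],0]);zt=p[2]-.091
print(p,np.degrees(np.arctan2(y[1],y[0])),s['contact_force'])
def cr(k,ctr,r,n=400):
    x0,y0,x1,y1=roi(k,ctr,r);im=cv2.resize(k['color'][y0:y1,x0:x1,::-1],(n,n),interpolation=cv2.INTER_CUBIC);sc=n/(2*r)
    a=np.arctan2(y[1],y[0]);n_=np.array([p[0]+.01*np.cos(a),p[1]+.01*np.sin(a),zt+.018])
    L=[n_+.024*np.array([np.cos(a+q),np.sin(a+q),0]) for q in(.873,-.873)]
    pts=((proj(k,[L[0],n_,L[1]])-[x0,y0]+.5)*sc).astype(np.int32);cv2.polylines(im,[pts],False,(0,255,255),1)
    for z in(.01,.04):
      B=place(np.array([[.05,-.03,z],[.05,.05,z],[-.03,.05,z]]),.503,.162,0,np.radians(-54.1));cv2.polylines(im,[((proj(k,B)-[x0,y0]+.5)*sc).astype(np.int32)],False,(0,0,255),1)
    return im
cv2.imwrite('pics/'+sys.argv[1],np.hstack([cr(c,[.48,.17,.02],40),cr(t,[.48,.17,.02],32)]))
E
python3 look.py l1.png
```

```text
[0.41473957 0.17842849 0.13647844] -8.971930329342303 [ 0.40080195  0.01328099 -0.49152205]
```

View pics/l1.png

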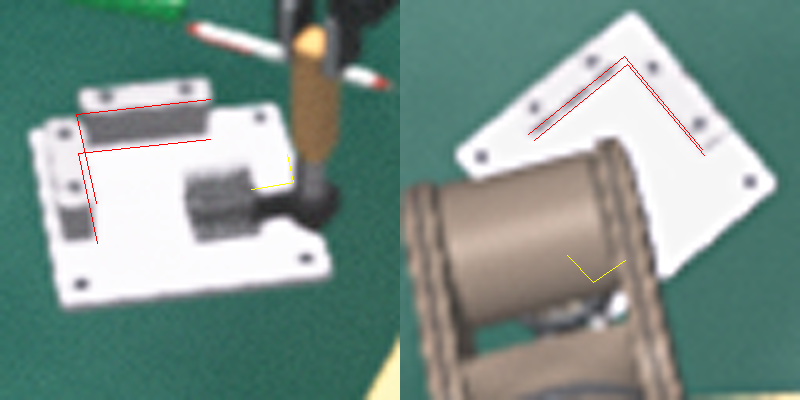

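The picture shows the foot at scene crop (300,205) aligned with the yellow predicted notch, and its tip is short of the heat sink at (222,205). The red bar lines coincide with the bars. I'll lower the pusher and push slowly.

In the tool's units: 31 mm is 0.0413, 27 mm is 0.036.

Call:
send_rows(rows="0 0 0 0 0 0.0133 -1;0 0 0 0 0 0.0267 -1;0 0 0 0 0 0.036 -1;0 0 0 0 0 0.0413 -1;0 0 0 0 0 0.0413 -1;0 0 0 0 0 0.0413 -1")

```text
time: 7.65
eef_pos: [0.4148, 0.1784, 0.1054]
tcp_rot: [0.76, 0.65, 0.0, 0.0]
contact_force: [0.1, -0.1, -0.7]
opening: 0.201
finger_force: 98.3
```

In the tool's units: 32 mm is 0.0427, 28 mm is 0.0373.

Call:
send_rows(rows="0 0 0 0 0.0053 0 -1;0 0 0 0 0.0107 0 -1;0 0 0 0 0.016 0 -1;0 0 0 0 0.0213 0 -1;0 0 0 0 0.0267 0 -1;0 0 0 0 0.032 0 -1;0 0 0 0 0.0373 0 -1;0 0 0 0 0.0427 0 -1")

```text
time: 8.65
eef_pos: [0.4463, 0.1734, 0.1051]
tcp_rot: [0.76, 0.65, -0.0, -0.0]
contact_force: [-0.5, -0.1, -1.1]
opening: 0.202
finger_force: 98.2
```

```bash
python3 look.py l2.png;python3 -c "
from h import *
print(go([.507,.1614,.105],-9))"
```

```text
[0.44668559 0.17333197 0.10522975] -8.981195035762399 [ 0.17235779  0.37561631 -0.77963028]
(array([ 0., -0.,  0.]), array([-2.4, 61.4,  0.3]))
```

View pics/l2.png

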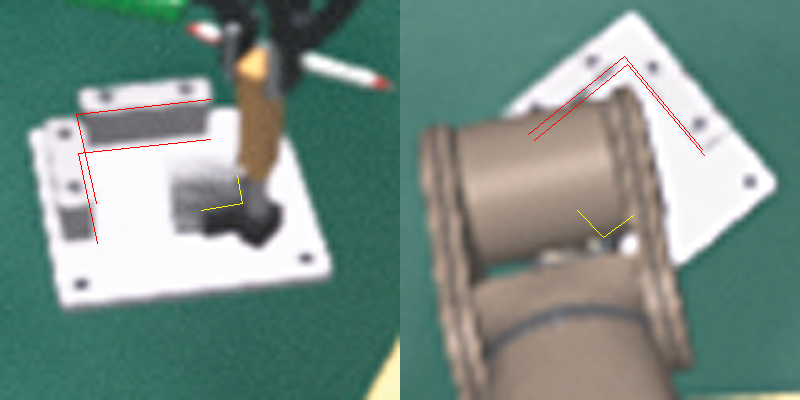

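The heat sink has moved left to scene crop (208,200) and sits in the notch. I'll keep pushing.

In the tool's units: 32 mm is 0.0427, 28 mm is 0.0373.

Call:
send_rows(rows="0 0 0 -0.0003 0.0053 0 -1;0 0 0 -0.0005 0.0107 0 -1;0 0 0 -0.0008 0.016 0 -1;0 0 0 -0.0011 0.0213 0 -1;0 0 0 -0.0013 0.0267 0 -1;0 0 0 -0.0016 0.032 0 -1;0 0 0 -0.0019 0.0373 0 -1;0 0 0 -0.0021 0.0427 0 -1")

```text
time: 9.75
eef_pos: [0.4777, 0.1668, 0.1051]
tcp_rot: [0.76, 0.65, -0.0, -0.0]
contact_force: [-0.2, 0.9, -0.4]
opening: 0.201
finger_force: 98.2
```

In the tool's units: 20 mm is 0.0267, 18 mm is 0.024.

Call:
send_rows(rows="0 0 0 0 0.004 0 -1;0 0 0 0 0.008 0 -1;0 0 0 0 0.012 0 -1;0 0 0 0 0.016 0 -1;0 0 0 0 0.02 0 -1;0 0 0 0 0.024 0 -1;0 0 0 0 0.0267 0 -1;0 0 0 0 0.0267 0 -1")

```text
time: 10.75
eef_pos: [0.4975, 0.1637, 0.1052]
tcp_rot: [0.76, 0.65, 0.0, 0.0]
contact_force: [-0.8, -1.1, -1.2]
opening: 0.208
finger_force: 98.2
```

```bash
python3 look.py l3.png;python3 -c "
from h import *
print(go([.507,.1614,.105],-9))"
```

```text
[0.49736274 0.16371448 0.1051631 ] -8.966688827338464 [-0.44246359 -0.8442812  -1.08116521]
(array([ 0., -0.,  0.]), array([-0.8,  9.9,  0.2]))
```

View pics/l3.png

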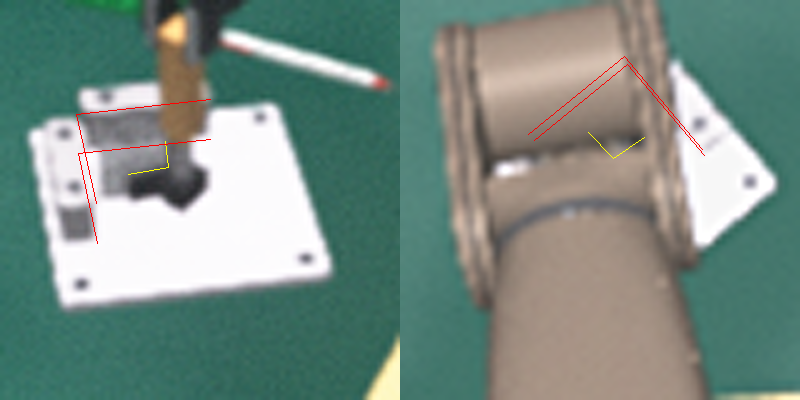

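The heat sink is at scene crop (145,165), about 10 mm from both bars. From here I'll go in small steps, watching the force.

In the tool's units: 5 mm is 0.0067, 4 mm is 0.0053.

Call:
send_rows(rows="0 0 0 0 0.0013 0 -1;0 0 0 0 0.0027 0 -1;0 0 0 0 0.004 0 -1;0 0 0 0 0.0053 0 -1;0 0 0 0 0.0067 0 -1;0 0 0 0 0.0067 0 -1")

```text
time: 11.6
eef_pos: [0.5023, 0.1629, 0.1051]
tcp_rot: [0.76, 0.65, 0.0, 0.0]
contact_force: [-0.0, -0.0, -0.7]
opening: 0.201
finger_force: 98.2
```

In the tool's units: 1.5 mm is 0.002, 1 mm is 0.0013.

Call:
send_rows(rows="0 0 0 0 0.0007 0 -1;0 0 0 0 0.0013 0 -1;0 0 0 0 0.002 0 -1;0 0 0 0 0.002 0 -1")

```text
time: 12.1
eef_pos: [0.5038, 0.1627, 0.1051]
tcp_rot: [0.76, 0.65, 0.0, 0.0]
contact_force: [-0.4, -0.2, -0.6]
opening: 0.204
finger_force: 98.2
```

In the tool's units: 1 mm is 0.0013, 0.5 mm is 0.0007.

Call:
send_rows(rows="0 0 0 0 0.0007 0 -1;0 0 0 0 0.0013 0 -1;0 0 0 0 0.0013 0 -1")

```text
time: 12.48
eef_pos: [0.5046, 0.1625, 0.1051]
tcp_rot: [0.76, 0.65, -0.0, -0.0]
contact_force: [-0.5, -0.0, -0.5]
opening: 0.205
finger_force: 98.3
```

Call:
send_rows(rows="0 0 0 0 0.0007 0 -1;0 0 0 0 0.0013 0 -1;0 0 0 0 0.0013 0 -1")

```text
time: 12.85
eef_pos: [0.5058, 0.1624, 0.1051]
tcp_rot: [0.76, 0.65, 0.0, 0.0]
contact_force: [0.2, 0.1, -0.8]
opening: 0.204
finger_force: 98.3
```

In the tool's units: 1 mm is 0.0013, 0.5 mm is 0.0007.

Call:
send_rows(rows="0 0 0 0 0.0007 0 -1;0 0 0 0 0.0013 0 -1;0 0 0 0 0.0013 0 -1")

```text
time: 13.22
eef_pos: [0.5067, 0.1622, 0.1051]
tcp_rot: [0.76, 0.65, 0.0, 0.0]
contact_force: [0.2, 0.6, -1.7]
opening: 0.203
finger_force: 98.3
```

In the tool's units: 0.5 mm is 0.0007.

Call:
send_rows(rows="0 0 0 0 0.0007 0 -1;0 0 0 0 0.0007 0 -1")

```text
time: 13.48
eef_pos: [0.5071, 0.1622, 0.1051]
tcp_rot: [0.76, 0.65, -0.0, -0.0]
contact_force: [-0.9, 0.4, -0.6]
opening: 0.2
finger_force: 98.3
```

In the tool's units: 0.5 mm is 0.0007.

Call:
send_rows(rows="0 0 0 0 0.0007 0 -1;0 0 0 0 0.0007 0 -1")

```text
time: 13.72
eef_pos: [0.5075, 0.162, 0.1051]
tcp_rot: [0.76, 0.65, -0.0, -0.0]
contact_force: [-0.5, -0.1, -0.5]
opening: 0.207
finger_force: 98.3
```

In the tool's units: 0.5 mm is 0.0007.

Call:
send_rows(rows="0 0 0 0 0.0007 0 -1;0 0 0 0 0.0007 0 -1")

```text
time: 13.98
eef_pos: [0.5079, 0.1619, 0.105]
tcp_rot: [0.76, 0.65, -0.0, -0.0]
contact_force: [-1.7, -1.0, 0.3]
opening: 0.204
finger_force: 98.3
```

In the tool's units: 0.5 mm is 0.0007.

Call:
send_rows(rows="0 0 0 0 0.0007 0 -1;0 0 0 0 0.0007 0 -1")

```text
time: 14.22
eef_pos: [0.5082, 0.1618, 0.105]
tcp_rot: [0.76, 0.65, -0.001, -0.0]
contact_force: [-2.4, -1.2, 0.8]
opening: 0.206
finger_force: 98.4
```

In the tool's units: -0.5 mm is -0.0007, 0.3 mm is 0.0004.

Call:
send_rows(rows="0 0 0 -0.0007 0.0004 0 -1;0 0 0 -0.0007 0.0004 0 -1")

```text
time: 14.48
eef_pos: [0.5085, 0.1614, 0.105]
tcp_rot: [0.76, 0.65, -0.0, -0.0]
contact_force: [-2.9, -0.3, 0.3]
opening: 0.202
finger_force: 98.4
```

In the tool's units: -0.5 mm is -0.0007.

Call:
send_rows(rows="0 0 0 -0.0007 0.0007 0 -1;0 0 0 -0.0007 0.0007 0 -1")

```text
time: 14.72
eef_pos: [0.5087, 0.161, 0.1049]
tcp_rot: [0.76, 0.65, -0.0, -0.001]
contact_force: [-3.8, 0.7, 0.5]
opening: 0.198
finger_force: 98.4
```

In the tool's units: -0.5 mm is -0.0007.

Call:
send_rows(rows="0 0 0 -0.0007 0.0007 0 -1;0 0 0 -0.0007 0.0007 0 -1")

```text
time: 14.98
eef_pos: [0.509, 0.1606, 0.1049]
tcp_rot: [0.76, 0.65, -0.0, -0.001]
contact_force: [-4.6, 1.4, 0.3]
opening: 0.205
finger_force: 98.5
```

In the tool's units: 1 mm is 0.0013, 0.5 mm is 0.0007.

Call:
send_rows(rows="0 0 0 0 0.0007 0 -1;0 0 0 0 0.0013 0 -1;0 0 0 0 0.0013 0 -1")

```text
time: 15.35
eef_pos: [0.5094, 0.1605, 0.1048]
tcp_rot: [0.76, 0.65, -0.001, -0.001]
contact_force: [-6.4, 1.9, 0.9]
opening: 0.203
finger_force: 98.6
```

In the tool's units: 1 mm is 0.0013, 0.5 mm is 0.0007.

Call:
send_rows(rows="0 0 0 0 0.0007 0 -1;0 0 0 0 0.0013 0 -1;0 0 0 0 0.0013 0 -1")

```text
time: 15.72
eef_pos: [0.5097, 0.1604, 0.1045]
tcp_rot: [0.76, 0.65, -0.002, -0.002]
contact_force: [-6.5, 1.6, 2.1]
opening: 0.205
finger_force: 98.7
```

```bash
python3 look.py l4.png; python3 -c "
from h import *
s=ctrl.get_state();print(s['contact_force'],s['wrist_torque'])"
```

```text
[0.50974268 0.16039751 0.10451489] -8.98496770236531 [-7.16389431  1.22655771  1.32514763]
[-7.16389431  1.22655771  1.32514763] [0.45549956 1.78776167 0.03229437]
```

View pics/l4.png

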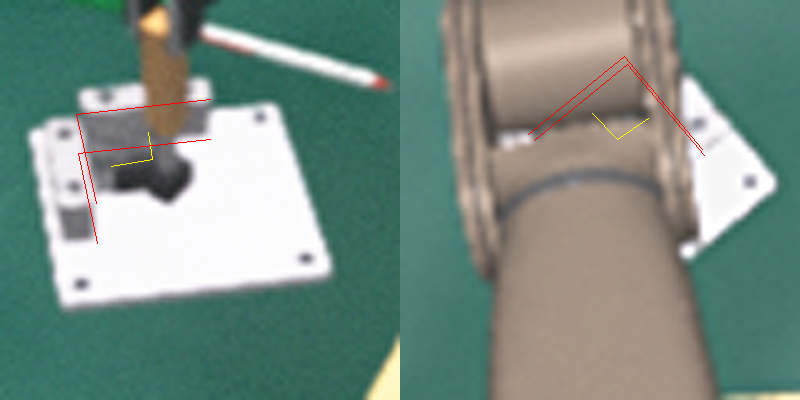

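The heat sink sits flush at the red corner lines, scene crop (100,160). The upward force has grown a little under load, so I'll back off briefly, raise the foot 2 mm for a sure clearance, and press again.

In the tool's units: -9 mm is -0.012, -7 mm is -0.0093.

Call:
send_rows(rows="0 0 0 0 -0.004 0 -1;0 0 0 0 -0.0093 0 -1;0 0 0 0 -0.012 0 -1;0 0 0 0 -0.012 0 -1;0 0 0 0 -0.012 -0.0027 -1;0 0 0 0 -0.012 -0.0027 -1;0 0 0 0 -0.012 -0.0027 -1")

```text
time: 16.7
eef_pos: [0.5029, 0.1613, 0.1072]
tcp_rot: [0.76, 0.65, 0.0, 0.0]
contact_force: [-0.7, -0.5, -0.6]
opening: 0.204
finger_force: 98.4
```

In the tool's units: 6 mm is 0.008, 5.5 mm is 0.0073.

Call:
send_rows(rows="0 0 0 0 0.0013 0 -1;0 0 0 0 0.0027 0 -1;0 0 0 0 0.004 0 -1;0 0 0 0 0.0053 0 -1;0 0 0 0 0.0067 0 -1;0 0 0 0 0.0073 0 -1;0 0 0 0 0.008 0 -1;0 0 0 0 0.008 0 -1")

```text
time: 17.7
eef_pos: [0.5082, 0.1606, 0.1069]
tcp_rot: [0.76, 0.65, -0.0, -0.001]
contact_force: [-2.0, 1.8, -0.8]
opening: 0.205
finger_force: 98.4
```

In the tool's units: 1 mm is 0.0013, 0.5 mm is 0.0007.

Call:
send_rows(rows="0 0 0 0 0.0007 0 -1;0 0 0 0 0.0013 0 -1;0 0 0 0 0.0013 0 -1")

```text
time: 18.08
eef_pos: [0.5088, 0.1604, 0.1068]
tcp_rot: [0.76, 0.65, -0.001, -0.001]
contact_force: [-4.6, 1.7, 1.5]
opening: 0.206
finger_force: 98.5
```

In the tool's units: 1 mm is 0.0013, 0.5 mm is 0.0007.

Call:
send_rows(rows="0 0 0 0 0.0007 0 -1;0 0 0 0 0.0013 0 -1;0 0 0 0 0.0013 0 -1")

```text
time: 18.45
eef_pos: [0.5093, 0.1603, 0.1067]
tcp_rot: [0.76, 0.65, -0.001, -0.001]
contact_force: [-5.5, 2.1, 1.1]
opening: 0.202
finger_force: 98.7
```

In the tool's units: 1.5 mm is 0.002, 1 mm is 0.0013.

Call:
send_rows(rows="0 0 0 0.0003 0.0007 0 -1;0 0 0 0.0004 0.0013 0 -1;0 0 0 0.0004 0.002 0 -1;0 0 0 0.0004 0.002 0 -1")

```text
time: 18.95
eef_pos: [0.5098, 0.1604, 0.1063]
tcp_rot: [0.76, 0.65, -0.002, -0.002]
contact_force: [-6.7, 2.3, 2.1]
opening: 0.204
finger_force: 98.8
```

In the tool's units: 1.5 mm is 0.002, 1 mm is 0.0013.

Call:
send_rows(rows="0 0 0 0.0003 0.0007 0 -1;0 0 0 0.0004 0.0013 0 -1;0 0 0 0.0004 0.002 0 -1;0 0 0 0.0004 0.002 0 -1")

```text
time: 19.45
eef_pos: [0.5104, 0.1604, 0.1059]
tcp_rot: [0.76, 0.65, -0.004, -0.003]
contact_force: [-7.9, 1.9, 2.6]
opening: 0.204
finger_force: 98.9
```

Call:
send_rows(rows="0 0 0 0 0 0 -1;0 0 0 0 0 0 -1;0 0 0 0 0 0 -1;0 0 0 0 0 0 -1")

```text
time: 19.95
eef_pos: [0.5104, 0.1604, 0.1059]
tcp_rot: [0.76, 0.65, -0.004, -0.003]
contact_force: [-8.5, 1.2, 2.1]
opening: 0.202
finger_force: 98.9
```

```bash
python3 look.py l5.png; python3 -c "
from h import *
s=ctrl.get_state();print(s['contact_force'],s['wrist_torque'])"
```

```text
[0.51042034 0.16040068 0.10594919] -8.976252895416506 [-8.24932286  1.67754326  1.61904463]
[-8.24932286  1.67754326  1.61904463] [ 0.52703986  2.16818063 -0.02853748]
```

View pics/l5.png

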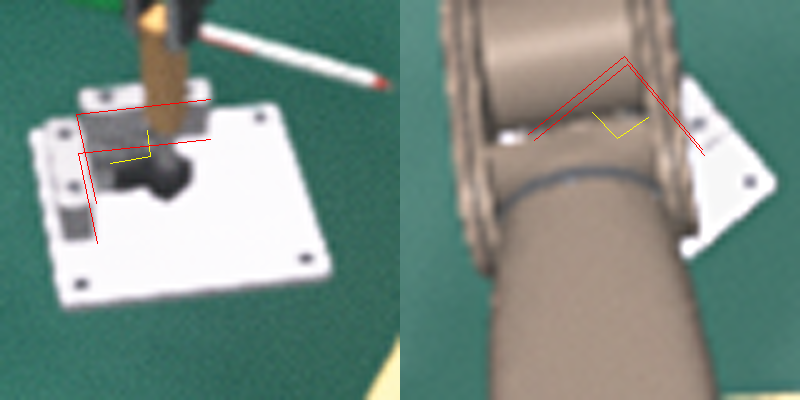

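The picture shows the heat sink flush in the corner. The force of about 8.4 N resolves to roughly 6 N on each bar, and the foot is about 4 mm above the plate. Handing in.

```bash
python3 -c "
from plant import ctrl
print(ctrl.sign_off())"
```

```text
the job is handed in; nothing more can be done
None
```

I handed the job in with the pusher still gripped, pressing the heat sink into the corner at about 8.4 N (roughly 6 N on each bar), its foot about 4 mm clear of the plate by calculation; the hand-in gave no verdict, and I judged the flush fit from camera pictures and forces only.

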